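# Make up a medication kit and a dressing kit in moulded trays

### The job

Make up two kits from the stock in the middle of the worktop, each thing set down flat and upright on the floor of the pocket that fits it. Medication kit, in the tray with three pockets: the squat, nearly square carton in the large end pocket, the stack of cups in the middle pocket, the small vial in the small end pocket; dressing kit, in the tray with two pockets: the long low carton in the long pocket, the roll of tape in the square pocket. Leave the pile of swabs and the big vial standing where they are.

Things in the scene. Friction and masses are not known exactly. Their poses are not given: they have to be found in the camera images.
- tray_three: grey moulded tray 88 x 214 mm (x, y), three white-floored pockets in a row. Fixed; 11 mm high, pocket floors 3 mm above the worktop. Origin: centre of its underside; y along its length, x across, z up. Pockets (x by y mm, all at x = 0): large 76 x 86 at y = -58 mm for the square carton; middle 59 x 59 at y = +20.5 mm for the cups; small 45 x 45 at y = +78.5 mm for the small vial.
- tray_two: grey moulded tray 86 x 203 mm (x, y), two white-floored pockets in a row. Fixed; 11 mm high, pocket floors 3 mm above the worktop. Origin: centre of its underside; y along its length, x across, z up. Pockets (x by y mm, all at x = 0): long 66 x 111 at y = -40 mm for the long low carton; square 74 x 74 at y = +58.5 mm for the roll of tape.
- square_carton: squat, nearly square white carton, 66 x 56 x 30 mm (x, y, z), loose, about 80 g. Origin: centre of its underside; z up. Its 66 mm side belongs along the tray's length.
- cups: stack of thin pale medicine cups standing mouth up, 39 mm across at the rim, a little narrower at the foot, 55 mm high, loose, about 30 g. Origin: centre of its underside; z up.
- small_vial: small glass vial with a crimped cap, 25 mm across, 46 mm high, loose, about 30 g. Origin: centre of its underside; z up.
- low_carton: long low carton, white with an orange print, 46 x 91 x 30 mm (x, y, z), loose, about 60 g. Origin: centre of its underside; z up. Its 91 mm side belongs along the tray's length.
- tape_roll: wide low roll of beige plaster tape lying on its flat end, 54 mm across, 25 mm high, hole through its middle, loose, about 30 g. Origin: centre of its underside; z up.
- swab_pile: pile of white swab sachets, 71 x 75 x 57 mm, a bystander: leave it. Origin: about the centre of its underside; z up.
- big_vial: big glass vial, 50 mm across, 112 mm high, a bystander: leave it standing. Origin: centre of its underside; z up.
Things that resemble listed ones, but are neither listed nor needed, are in the scene too. Leave any orange look-alike of the cups alone.

How it is judged:
At the end, for the whole second after the job is handed in: Square carton, cups and small vial in the large, middle and small pocket of the three-pocket tray, long carton and tape roll in the long and square pocket of the other; each upright on its pocket floor within 13 mm of the centre, released, at rest; swabs and big vial not moved 20 mm (x of square_carton in the frame of tray_three between -0.013 and 0.013 m and y of square_carton in the frame of tray_three between -0.071 and -0.045 m and z of each of square_carton, cups, small_vial in the frame of tray_three below 0.007 m and angle between each of square_carton, cups, small_vial, low_carton, tape_roll, swab_pile, big_vial's own z axis and vertical below 0.1 rad and linear speed of each of square_carton, cups, small_vial, low_carton, tape_roll below 0.02 m/s and x of cups in the frame of tray_three between -0.013 and 0.013 m and y of cups in the frame of tray_three between 0.0075 and 0.0335 m and x of small_vial in the frame of tray_three between -0.013 and 0.013 m and y of small_vial in the frame of tray_three between 0.0655 and 0.0915 m and x of low_carton in the frame of tray_two between -0.013 and 0.013 m and y of low_carton in the frame of tray_two between -0.053 and -0.027 m and z of each of low_carton, tape_roll in the frame of tray_two below 0.007 m and x of tape_roll in the frame of tray_two between -0.013 and 0.013 m and y of tape_roll in the frame of tray_two between 0.0455 and 0.0715 m and distance of each of swab_pile, big_vial from where it was at the start of the episode below 0.02 m); the robot touches nothing.
It fails at once if the pile of swabs is pushed 20 mm or more or tipped (distance of swab_pile from where it was at the start of the episode above 0.02 m or angle between swab_pile's own z axis and vertical above 0.3 rad).
It fails at once if the big vial is pushed 20 mm or more or tipped (distance of big_vial from where it was at the start of the episode above 0.02 m or angle between big_vial's own z axis and vertical above 0.3 rad).
It also fails if it takes over 112 s, if anything falls off the work surface, if the arm or the gripper's body presses on something with over 40 N, if the wrist force passes 120 N, or if a joint passes its speed limit or range.

### The arm

A 6-joint arm with a two-finger parallel gripper is mounted at the origin on a cart in front of the work surface, level with it; the furniture and walls round the work are solid. World frame = base frame: x ahead of the robot, y to its left, z up, the work surface at z = 0. Lengths are in m, angles in rad, forces in N, time in s.
With the tool pointing down it reaches from about 0.275 to 0.75 m from the base axis. Payload 10.2 kg.
Tool frame: the origin (TCP) lies at the very end of the fingers, on their centre line; the grasp point (between the pads) lies 19 mm behind it; z points along the fingers, y is the line along which they close (so a half turn about z gives the same grasp; the last joint's range is limited). The gripper opens to 85 mm and grips with 20 to 120 N. Pads are 22 mm wide; open, the fingers measure 114 mm over their backs; the gripper's body (76 mm by 85 mm) begins 54 mm behind the grasp point. The pads swing forward as they close: fully open they stand 13 mm farther back than shut.
Start: joints at [-0.223, 0.313, 1.498, -0, 1.331, -0.223], TCP at [0.525, -0, 0.231] pointing down, gripper open.
Joint ranges: [-2.94, 2.94], [-0.97, 2.17], [0.19, 2.56], [-1.23, 4.37], [0.02, 3.11], [-2.88, 2.88]. Speed limits (rad/s): [2.39, 2.39, 3.01, 3.14, 3.14, 3.14].

### API

Orientations are given as a unit quaternion [w, x, y, z].
In Python, from plant import manip gives the robot as it stands.
- The arm moves only by the tool step_arm, never from a script. Its argument "targets" is text: rows parted by semicolons, each of 7 numbers parted by spaces: the opening, from -1 (shut) to 1 (fully open), then the shift along the tool's x, y, z each as a share of 0.4 m, from -1 to 1, then the turn, a rotation vector about the tool's x, y, z each as a share of 2 pi rad, from -1 to 1. A call has 1 to 20 rows; each row is the pose to reach, as a shift and turn from the pose commanded when the call began, along the tool's axes at that moment, turning the shorter way round; what a row does not reach only later rows make up. A row lasts 1/10 s, in which the tool goes at most 50 mm and 8.59 degrees, less where a joint would pass 70% of its speed; a pose out of reach is approached as far as the arm can. A call with a number of a shift or a turn outside -1 to 1 is refused whole. A call with a gripper value outside its range is refused whole. The fingers move at their own pace and stop on an object; the grip force is fixed at half the most. Time passes only in rows, so rows that repeat a pose let the fingers close. It gives the time, the measured TCP pose, the force, the opening and the grip force at its end, in the units of the state.
- manip.sense(): the state, without advancing time (a new reading comes with each control period).
- manip.camera(name): name is "scene" or "side" or "wrist"; returns a dict with "frame" (400x640x3 uint8, red, green, blue), "camera_matrix" (3x3 intrinsics, pixels), "dist_coeffs" ([k1, k2, p1, p2, k3] as OpenCV has them; the pictures are not rectified), "extrinsics" (4x4, takes a point from camera to world coordinates); the wrist camera has in their place "mount" (4x4, takes a point from camera to tool coordinates, whose origin is the TCP and whose axes are the flange's). Camera axes: x right, y down, z forward; pixel columns grow to the right and rows downward; lengths in m; the calibration is good to about 2 mm. A picture is of the moment at which its call begins: read the wrist's pose just before it. There is no depth.
- manip.hand_in(): hands the job in; it is judged then, once.
Trained networks look in a picture, given as the dict that the camera call returned (one of the last four; its "shot" number tells which), for a name from the list of things; names that differ only in an ending like _2 or _b are one class to them, and where a whole thing is asked for, a point or a joint stands for the part that bears it (a point fixed in the world has none). Each returns a list of dicts, best first, with "score" (0 to 1); they miss things now and then, are a little off and sometimes report something else, mostly with a low value. They report only what shows in the picture. A call takes as long as a camera call. They do not tell look-alikes from the thing itself.
- manip.silhouettes(picture, label): "region" (400x640 bool, what is visible of it).
- manip.tip_of(picture, label): "location" ([x, y, z] in m, in the coordinates of the camera as it stood for that picture, good to about 4 mm: a listed point, or the origin of a listed thing).
The state is a dict: "clock": time; "qpos": joint angles; "joint_velocities": joint speeds; "joint_efforts": joint torques, N m; "tool_pos": TCP position; "eef_rot": TCP orientation; "force": force on the tool from outside, world axes, zero at the start; "ft_torque": the same for the moment, N m; "opening": opening from 0.0 (shut) to 1.0 (fully open); "finger_force": force on a finger pad.
Only numpy, scipy, OpenCV 4.12 (cv2) and the standard library are available. Lean on these libraries where they do the work, as an engineer would, in place of code of your own. Each camera call takes 0.05 s, during which the arm holds its last target. There are 200 camera calls.

## Working session

There is one attempt and no reset: what is moved stays moved. The work goes in short steps, Python scripts to look and compute and a tool call to move; the robot and the scene stay as the last step left them, time stands still between calls to the robot, and variables do not carry over. Pictures are saved under pics/ and viewed, at most 14 in all, crops included, and the job is handed in when it is done.

Besides the shell and the picture viewer there is one more tool, called after ">>>" as name(argument=value, ...) on one line, values as JSON. step_arm: Moves the arm, as the interface text tells. Its arguments: {"type":"object","properties":{"targets":{"type":"string"}},"required":["targets"]}

```bash
ls; mkdir -p pics
cat > h.py <<'E'
import numpy as np,cv2
from plant import manip
from scipy.spatial.transform import Rotation as R
def qR(q): return R.from_quat([q[1],q[2],q[3],q[0]])
def cam(n):
    s=manip.sense();p=manip.camera(n)
    if n=='wrist':
        T=np.eye(4);T[:3,:3]=qR(s['eef_rot']).as_matrix();T[:3,3]=s['tool_pos'];p['E']=T@np.array(p['mount'])
    else: p['E']=np.array(p['extrinsics'])
    return p
def save(p,f): cv2.imwrite('pics/'+f,cv2.cvtColor(p['frame'],cv2.COLOR_RGB2BGR))
def proj(p,P):
    E=np.linalg.inv(p['E']);P=np.atleast_2d(P).astype(float)
    r,_=cv2.Rodrigues(E[:3,:3]);return cv2.projectPoints(P,r,E[:3,3],np.array(p['camera_matrix']),np.array(p['dist_coeffs']))[0][:,0]
def ray(p,uv,z):
    u=cv2.undistortPoints(np.array(uv,float).reshape(-1,1,2),np.array(p['camera_matrix']),np.array(p['dist_coeffs']))[:,0]
    d=np.c_[u,np.ones(len(u))]@p['E'][:3,:3].T;o=p['E'][:3,3]
    return o+d*((z-o[2])/d[:,2])[:,None]
def tips(p,l): return [(round(t['score'],2),np.round((p['E']@np.r_[t['location'],1])[:3],3),np.round(proj(p,(p['E']@np.r_[t['location'],1])[:3])[0])) for t in manip.tip_of(p,l)]
ALL=['tray_three','tray_two','square_carton','cups','small_vial','low_carton','tape_roll','swab_pile','big_vial']
E
python3 - <<'E'
from h import *
print(manip.sense())
for n in ['scene','side','wrist']:
    p=cam(n);save(p,n+'0.png');print(n,p['E'][:3,3].round(3))
    for l in ALL:
        for t in tips(p,l): print(l,*t)
E
```

```text
pics
{'clock': 0.0, 'qpos': array([-2.23395112e-01,  3.13454193e-01,  1.49845660e+00, -5.96192768e-06,
        1.33101786e+00, -2.23415101e-01]), 'joint_velocities': array([ 1.30551421e-03, -9.43465045e-04, -9.72554172e-04,  4.13494709e-05,
       -9.24691528e-04, -1.11102281e-03]), 'joint_efforts': array([-5.78409599e-04, -4.12261176e+01, -2.59742296e+01, -3.58453699e-04,
        4.11797926e-03, -1.23038126e-05]), 'tool_pos': array([5.24730986e-01, 5.00009150e-05, 2.30725593e-01]), 'eef_rot': array([-5.63714711e-04,  7.07099054e-01,  7.07114193e-01, -3.58409210e-04]), 'force': array([-0.4151988 ,  0.27969811, -0.62401625]), 'ft_torque': array([-0.07902391,  0.02656314,  0.03065881]), 'finger_force': 0.0, 'opening': 0.9997321598708405}
scene [ 0.101 -0.784  0.829]
tray_three 0.75 [ 0.527 -0.307 -0.001] [381. 294.]
tray_two 0.72 [ 0.507  0.331 -0.003] [253. 146.]
tray_two 0.56 [ 0.43   0.004 -0.009] [277. 223.]
square_carton 0.66 [0.447 0.123 0.   ] [263. 191.]
cups 0.71 [ 0.447 -0.112  0.001] [305. 248.]
cups 0.57 [ 0.366 -0.138 -0.001] [279. 269.]
small_vial 0.65 [0.592 0.057 0.   ]
[... 530 characters left out ...]
]
cups 0.66 [ 0.359 -0.137  0.002] [384. 185.]
small_vial 0.51 [0.591 0.058 0.002] [289. 222.]
low_carton 0.97 [0.431 0.003 0.001] [354. 215.]
tape_roll 0.55 [ 0.581 -0.071 -0.001] [304. 192.]
swab_pile 0.74 [ 0.671 -0.191  0.001] [282. 165.]
swab_pile 0.32 [ 0.593  0.061 -0.   ] [289. 223.]
big_vial 0.94 [0.673 0.195 0.002] [242. 257.]
wrist [0.525 0.069 0.374]
square_carton 0.65 [0.447 0.124 0.003] [250.  63.]
cups 0.79 [ 0.445 -0.112 -0.001] [260. 255.]
cups 0.69 [ 0.433  0.001 -0.001] [246. 171.]
small_vial 0.95 [0.595 0.061 0.004] [380. 121.]
low_carton 0.55 [0.429 0.002 0.004] [241. 171.]
tape_roll 0.8 [ 0.582 -0.073 -0.004] [364. 226.]
swab_pile 0.69 [ 0.669 -0.18   0.004] [424. 301.]
```

View pics/scene0.png

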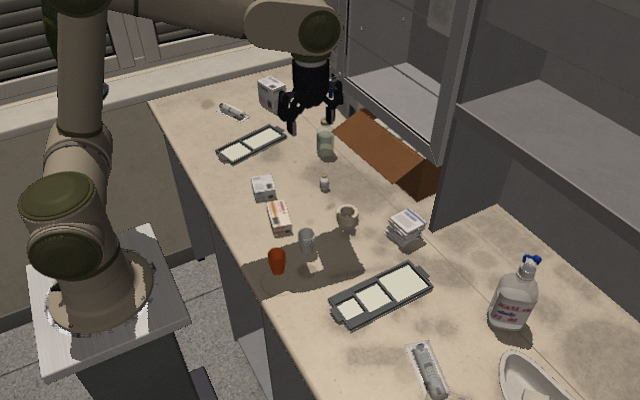

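View pics/side0.png

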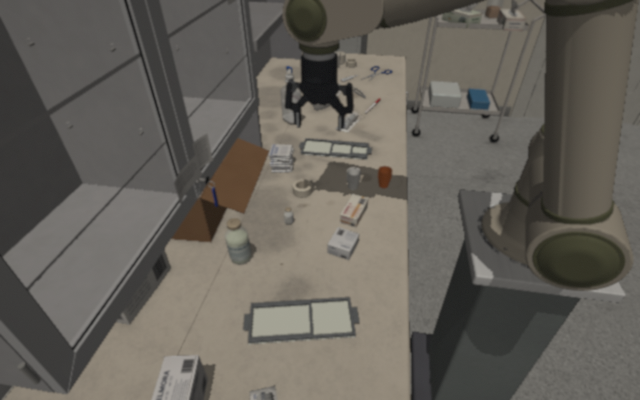

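View pics/wrist0.png

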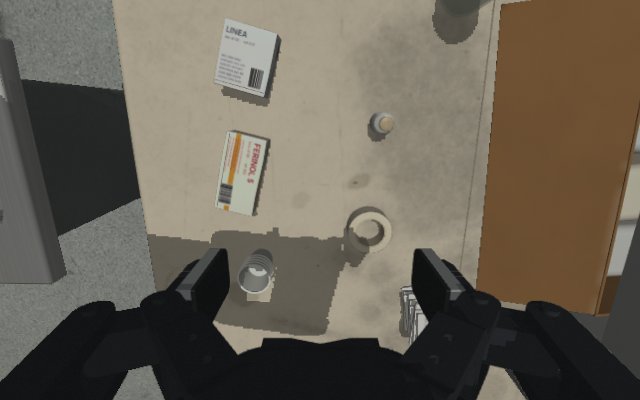

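The scene picture shows tray_three at (381,294), with its large pocket on the far-x side. tray_two is at (253,146), with its long pocket also on the far-x side.

What could be confused with what:
- **Cups:** grey stack at scene (305,248) or the orange look-alike at (279,269). I choose the grey stack.
- **Square carton:** LINEA box at (263,191) or the big box at (270,95). I choose LINEA.
- **Low carton:** orange-print box at (277,220), the only candidate.
- **Small vial:** (324,184), not the big vial at (325,143).
- **Tape:** (347,217), the only candidate.

Next I'll fit precise poses from the silhouettes and check the choice in a close crop.

```bash
cat >> h.py <<'E'
from scipy.optimize import minimize
def pts(l):
    box={'square_carton':(66,56,30),'low_carton':(46,91,30),'tray_three':(88,214,11),'tray_two':(86,203,11)}
    if l in box:
        a,b,c=np.array(box[l])/1000;return np.array([[x*a/2,y*b/2,z*c] for x in(-1,1) for y in(-1,1) for z in(0,1)])
    rb,rt,h={'cups':(16.5,19.5,55),'small_vial':(12.5,12.5,46),'tape_roll':(27,27,25)}[l]
    t=np.linspace(0,6.28,24)
    return np.r_[[[rb*np.cos(a),rb*np.sin(a),0] for a in t],[[rt*np.cos(a),rt*np.sin(a),h] for a in t]]/1000
def fit(l,pics,x0,yaws=(0,),z0=0):
    obs=[];P=pts(l)
    for p in pics:
        for s in manip.silhouettes(p,l):
            r=s['region']
            m=r.astype(np.uint8);c=np.argwhere(r)
            if len(c)<30: continue
            q=proj(p,[x0[0],x0[1],0.02])[0]
            if np.hypot(*(c.mean(0)[::-1]-q))<20+0.12*np.sqrt(len(c)): obs.append((p,m));break
    def cost(v):
        X=P@R.from_euler('z',v[2]).as_matrix().T+[v[0],v[1],z0];e=0
        for p,m in obs:
            h=cv2.convexHull((proj(p,X)*16).astype(np.int32));k=np.zeros_like(m);cv2.fillConvexPoly(k,h,1,shift=4,lineType=8)
            mm=m
            if l=='tape_roll':
                mm=np.zeros_like(m);cs=cv2.findContours(m,0,2)[0];cv2.drawContours(mm,[cv2.convexHull(np.vstack(cs))],-1,1,-1)
            e+=1-(k&mm).sum()/max((k|mm).sum(),1)
        return e/max(len(obs),1)
    best=min((minimize(cost,[x0[0],x0[1],y],method='Nelder-Mead',options=dict(initial_simplex=[[x0[0],x0[1],y],[x0[0]+.012,x0[1],y],[x0[0],x0[1]+.012,y],[x0[0],x0[1],y+.15]],xatol=1e-4,fatol=1e-4)) for y in yaws),key=lambda r:r.fun)
    return best.x.round(4),round(best.fun,3),len(obs)
E
python3 - <<'E'
from h import *
pp=[cam(n) for n in ['scene','side','wrist']]
X=dict(tray_three=(.526,-.307),tray_two=(.504,.335),square_carton=(.447,.123),cups=(.446,-.115),small_vial=(.593,.059),low_carton=(.43,.003),tape_roll=(.583,-.073))
for l,x in X.items():
    ys=(1.57,1.4,1.75) if 'tray' in l or l[:2]=='sq' else (-.2,0,.2) if l[:3]=='low' else (0,)
    print(l,fit(l,pp,x,ys))
    if 'carton' in l or 'tray' in l:
        for p in pp: print('   ',fit(l,[p],x,ys))
w=pp[2];cv2.imwrite('pics/crop.png',cv2.cvtColor(cv2.resize(w['frame'][10:310,200:440],None,fx=1.9,fy=1.9),cv2.COLOR_RGB2BGR))
E
```

```text
tray_three (array([ 0.5244, -0.3066,  1.5874]), np.float64(0.087), 2)
    (array([ 0.5245, -0.3066,  1.5855]), np.float64(0.05), 1)
    (array([ 0.5241, -0.3094,  1.5628]), np.float64(0.111), 1)
    (array([ 0.526, -0.307,  1.57 ]), np.float64(0.0), 0)
tray_two (array([0.5023, 0.3334, 1.8176]), np.float64(0.068), 2)
    (array([0.5038, 0.3321, 1.8508]), np.float64(0.052), 1)
    (array([0.5024, 0.3335, 1.8126]), np.float64(0.062), 1)
    (array([0.504, 0.335, 1.57 ]), np.float64(0.0), 0)
square_carton (array([0.4471, 0.1245, 1.2944]), np.float64(0.101), 3)
    (array([0.4472, 0.1258, 1.2922]), np.float64(0.11), 1)
    (array([0.445 , 0.12  , 1.3572]), np.float64(0.113), 1)
    (array([0.4471, 0.1243, 1.2988]), np.float64(0.042), 1)
cups (array([ 0.447 , -0.1164,  0.039 ]), np.float64(0.145), 3)
small_vial (array([0.5932, 0.0587, 0.1559]), np.float64(0.197), 2)
low_carton (array([ 0.4333,  0.0018, -0.2683]), np.float64(0.101), 3)
    (array([ 0.4337,  0.0017, -0.2761]), np.float64(0.05), 1)
    (array([ 0.4328, -0.003 , -0.2007]), np.float64(0.145), 1)
    (array([ 0.4333,  0.0016, -0.2759]), np.float64(0.065), 1)
tape_roll (array([ 0.5861, -0.0713,  0.0352]), np.float64(0.084), 3)
```

View pics/crop.png

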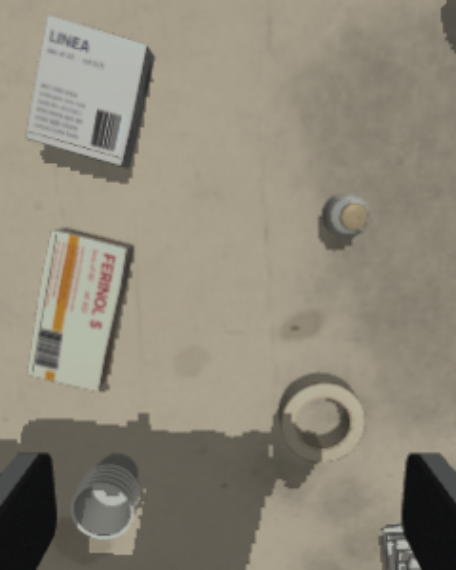

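The crop confirms the choices: LINEA square carton top left, FERINOL low carton below it, grey cups bottom left, vial with crimped cap and tape ring on the right. The orange cup isn't in this crop. Before picking, I'll look at each tray from above to refine its pose.

>>> step_arm(targets="1 0.65 -0.05 -0.15 0 0 0;1 0.65 -0.05 -0.15 0 0 0;1 0.65 -0.05 -0.15 0 0 0;1 0.65 -0.05 -0.15 0 0 0;1 0.65 -0.05 -0.15 0 0 0;1 0.65 -0.05 -0.15 0 0 0;1 0.65 -0.05 -0.15 0 0 0;1 0.65 -0.05 -0.15 0 0 0;1 0.65 -0.05 -0.15 0 0 0")

```text
clock: 4.2
tool_pos: [0.5052, 0.2588, 0.2909]
eef_rot: [-0.0, 0.708, 0.707, -0.0]
force: [1.3, -0.2, -0.1]
opening: 0.997
finger_force: 0.0
```

```bash
cat >> h.py <<'E'
def state():
    s=manip.sense();M=qR(s['eef_rot']).as_matrix()
    return s,np.array(s['tool_pos']),np.arctan2(M[1,1],M[0,1]),M
def plan(*T):
    "targets (x,y,z,yaw of tool y): prints shift/turn shares from the pose now"
    s,p,yaw,M=state();print('t',round(s['clock'],1),'pos',p.round(4),'yaw',round(yaw,4),'open',round(s['opening'],3),'ff',s['finger_force'],'F',np.round(s['force'],1))
    for x,y,z,w in T:
        G=np.array([[-np.sin(w),np.cos(w),0],[np.cos(w),np.sin(w),0],[0,0,-1]]).T
        print((M.T@(np.array([x,y,z])-p)/.4).round(4),(R.from_matrix(M.T@G).as_rotvec()/2/np.pi).round(4))
def pocket(t,x,y):
    c,s=np.cos(t[2]),np.sin(t[2]);return np.round([t[0]+c*x-s*y,t[1]+s*x+c*y],4)
E
python3 - <<'E'
from h import *
p=cam('wrist');save(p,'w2.png');print(fit('tray_two',[p],(.503,.333),(1.6,1.8)))
print(tips(p,'tray_two'))
s=[x['region'] for x in manip.silhouettes(p,'tray_two')];print([(r.sum(),np.argwhere(r).min(0),np.argwhere(r).max(0)) for r in s])
print(proj(p,[[*pocket((.5023,.3334,1.8176),x,y),.011] for x,y in[(0,-.04),(0,.0585),(.043,.1015),(-.043,.1015),(.043,-.1015),(-.043,-.1015)]]).round())
plan((.525,-.375,.29,0))
E
```

```text
(array([0.503, 0.333, 1.6  ]), np.float64(0.0), 0)
[(0.92, array([0.503, 0.333, 0.005]), array([318., 109.])), (0.37, array([0.595, 0.061, 0.003]), array([377., 289.]))]
[]
[[347. 101.]
 [275. 120.]
 [234.  96.]
 [254. 160.]
 [387.  55.]
 [399. 122.]]
t 4.4 pos [0.5052 0.2592 0.2912] yaw -0.0013 open 0.997 ff 0.0 F [ 0.6 -0.2  0.4]
[-1.5854  0.0516  0.0032] [-0.      0.     -0.0002]
```

View pics/w2.png

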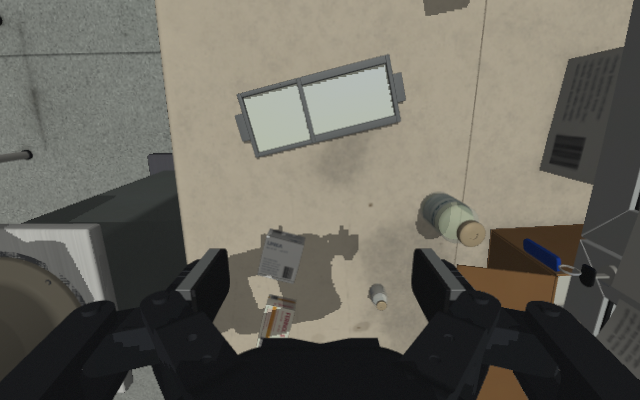

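The wrist picture shows tray_two's body corners at about (238,95), (258,158), (388,56), (400,122). That is within 4 px of the projected fit.

Run:
```python
from h import *
p=cam('wrist')
# white floors: segment and refine
g=cv2.cvtColor(p['frame'],cv2.COLOR_RGB2HSV)
c=ray(p,[(238,95),(258,158),(388,56),(400,122)],.011)
a=((c[2]+c[3])-(c[0]+c[1]))/2;print(c.mean(0).round(4),np.arctan2(a[1],a[0])+1.5708,np.linalg.norm(a))
m=cv2.inRange(p['frame'],(170,175,160),(255,255,255))[:170,200:420]
for k in cv2.findContours(m,0,2)[0]:
    if cv2.contourArea(k)>500:
        w=ray(p,k.reshape(-1,2)+[200,0],.003)[:,:2]*1000
        print(cv2.minAreaRect(w.astype(np.float32)))
print(pocket((.5023,.3334,1.8176),0,-.04),pocket((.5023,.3334,1.8176),0,.0585))
```

```text
[0.5056 0.3344 0.011 ] 1.8121120263637027 0.19849611301971862
((446.8214416503906, 321.1782531738281), (72.01248168945312, 71.51643371582031), 14.056856155395508)
((543.31103515625, 345.0813903808594), (109.62720489501953, 63.45204162597656), 13.805731773376465)
[0.5411 0.3432] [0.4456 0.3191]
```

>>> step_arm(targets="1 -0.8 0.05 0 0 0 0;1 -0.8 0.05 0 0 0 0;1 -0.8 0.05 0 0 0 0;1 -0.8 0.05 0 0 0 0;1 -0.8 0.05 0 0 0 0;1 -0.8 0.05 0 0 0 0;1 -0.8 0.05 0 0 0 0")

```text
clock: 5.15
tool_pos: [0.5247, -0.064, 0.2912]
eef_rot: [0.0, 0.708, 0.706, -0.0]
force: [-0.3, 0.7, -0.4]
opening: 1.001
finger_force: 0.0
```

>>> step_arm(targets="1 -0.785 0 0 0 0 0;1 -0.785 0 0 0 0 0;1 -0.785 0 0 0 0 0;1 -0.785 0 0 0 0 0;1 -0.785 0 0 0 0 0;1 -0.785 0 0 0 0 0;1 -0.785 0 0 0 0 0;1 -0.785 0 0 0 0 0;1 -0.785 0 0 0 0 0")

```text
clock: 6.05
tool_pos: [0.525, -0.3734, 0.2912]
eef_rot: [-0.0, 0.707, 0.707, 0.0]
force: [0.1, -0.0, -0.2]
opening: 0.995
finger_force: 0.0
```

Run:
```python
from h import *
plan((.4333,.0017,.12,-.275),(.4333,.0017,.008,-.275))
p=cam('wrist');save(p,'w3.png')
print(tips(p,'tray_three'))
t=(.5244,-.3066,1.5874)
print(proj(p,[[*pocket(t,x,y),.011] for x,y in[(.044,.107),(-.044,.107),(.044,-.107),(-.044,-.107)]]).round())
m=cv2.inRange(p['frame'],(150,155,140),(255,255,255))
for k in cv2.findContours(m,0,2)[0]:
    if cv2.contourArea(k)>400:
        w=ray(p,k.reshape(-1,2),.003)[:,:2]*1000
        print(k.reshape(-1,2).mean(0),cv2.minAreaRect(w.astype(np.float32)))
```

```text
t 6.0 pos [ 0.525  -0.3734  0.2912] yaw 0.0 open 0.995 ff 0.0 F [ 0.1 -0.  -0.2]
[ 0.9377 -0.2292  0.4285] [-0.     -0.0001  0.0438]
[ 0.9376 -0.2292  0.7085] [-0.     -0.0001  0.0438]
[(0.85, array([ 0.525, -0.304,  0.   ]), array([320., 113.]))]
[[236.  82.]
 [242. 150.]
 [402.  79.]
 [398. 148.]]
[383.25888325 313.49238579] ((634.0634765625, -622.0074462890625), (98.71863555908203, 110.54647064208984), 77.4798812866211)
[260.19047619 118.52380952] ((445.8543701171875, -306.8758239746094), (43.599510192871094, 43.157745361328125), 0.8139612078666687)
[298.36363636 109.63636364] ((503.58929443359375, -306.05804443359375), (56.64063262939453, 56.19273376464844), 0.2413005530834198)
[375.41666667 118.25      ] ((583.3987426757812, -305.2772216796875), (84.07728576660156, 73.32427215576172), 0.5715758800506592)
[458.15254237  11.18644068] ((692.6127319335938, -186.79147338867188), (57.95596694946289, 44.404090881347656), 4.140200138092041)
```

View pics/w3.png

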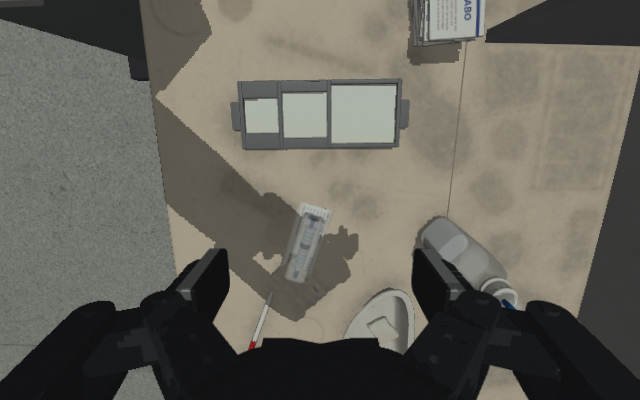

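The picture shows tray_three's white pocket floors at (260,115), (305,115) and (363,114), and they agree with the fit. Now the low carton.

>>> step_arm(targets="1 0.9375 -0.229 0.43 0 0 0.0438;1 0.9375 -0.229 0.43 0 0 0.0438;1 0.9375 -0.229 0.43 0 0 0.0438;1 0.9375 -0.229 0.43 0 0 0.0438;1 0.9375 -0.229 0.43 0 0 0.0438;1 0.9375 -0.229 0.43 0 0 0.0438;1 0.9375 -0.229 0.43 0 0 0.0438;1 0.9375 -0.229 0.43 0 0 0.0438;1 0.9375 -0.229 0.43 0 0 0.0438;1 0.9375 -0.229 0.43 0 0 0.0438;1 0.9375 -0.229 0.43 0 0 0.0438;1 0.9375 -0.229 0.52 0 0 0.0438;1 0.9375 -0.229 0.60 0 0 0.0438;1 0.9375 -0.229 0.66 0 0 0.0438;1 0.9375 -0.229 0.7085 0 0 0.0438;1 0.9375 -0.229 0.7085 0 0 0.0438;1 0.9375 -0.229 0.7085 0 0 0.0438")

```text
clock: 7.85
tool_pos: [0.4342, 0.0002, 0.0087]
eef_rot: [0.001, 0.798, 0.603, 0.0]
force: [-0.1, 0.2, 0.6]
opening: 1.0
finger_force: 0.0
```

>>> step_arm(targets="-1 0 0 0 0 0 0;-1 0 0 0 0 0 0;-1 0 0 0 0 0 0;-1 0 0 0 0 0 0;-1 0 0 0 0 0 0;-1 0 0 0 0 0 0;-1 0 0 0 0 0 0;-1 0 0 0 0 0 0")

```text
clock: 8.65
tool_pos: [0.4339, 0.0008, 0.0089]
eef_rot: [0.001, 0.797, 0.604, 0.0]
force: [-2.7, -0.3, 10.4]
opening: 0.53
finger_force: 61.8
```

Run:
```python
from h import *
plan((.4333,.0017,.13,-.275),(.5433,.3451,.10,-1.328),(.5433,.3451,.012,-1.328))
```

```text
t 8.7 pos [0.4339 0.0008 0.0089] yaw -0.2747 open 0.53 ff 61.79646134376526 F [-2.7 -0.3 10.4]
[ 0.0017 -0.0016 -0.3027] [0.0002 0.     0.    ]
[ 0.9026  0.0301 -0.2279] [ 2.000e-04 -1.000e-04  1.676e-01]
[ 0.9027  0.0298 -0.0079] [ 2.000e-04 -1.000e-04  1.676e-01]
```

>>> step_arm(targets="-1 0 0 -0.08 0 0 0;-1 0 0 -0.18 0 0 0;-1 0 0 -0.28 0 0 0;-1 0.9 0.03 -0.28 0 0 0.1675;-1 0.9 0.03 -0.28 0 0 0.1675;-1 0.9 0.03 -0.28 0 0 0.1675;-1 0.9 0.03 -0.28 0 0 0.1675;-1 0.9 0.03 -0.28 0 0 0.1675;-1 0.9 0.03 -0.28 0 0 0.1675;-1 0.9 0.03 -0.28 0 0 0.1675;-1 0.9 0.03 -0.28 0 0 0.1675;-1 0.9 0.03 -0.28 0 0 0.1675;-1 0.9 0.03 -0.28 0 0 0.1675;-1 0.9 0.03 -0.2 0 0 0.1675;-1 0.9 0.03 -0.12 0 0 0.1675;-1 0.9 0.03 -0.12 0 0 0.1675;-1 0.9 0.03 -0.12 0 0 0.1675")

```text
clock: 10.35
tool_pos: [0.5431, 0.3434, 0.057]
eef_rot: [0.0, 0.993, 0.121, 0.0]
force: [-0.3, 0.6, -0.2]
opening: 0.532
finger_force: 61.9
```

Run:
```python
from h import *
plan((.5433,.3451,.013,-1.328))
p=cam('scene');print(tips(p,'low_carton'),pocket((.5045,.3354,1.8134),0,-.04))
cv2.imwrite('pics/s1.png',cv2.cvtColor(cv2.resize(p['frame'][80:220,160:380],None,fx=3,fy=3),cv2.COLOR_RGB2BGR))
```

```text
t 10.3 pos [0.5431 0.3434 0.057 ] yaw -1.3282 open 0.532 ff 61.925965547561646 F [-0.3  0.6 -0.2]
[ 0.0014 -0.0041  0.11  ] [ 0. -0. -0.]
[(0.9, array([0.542, 0.345, 0.043]), array([260., 127.]))] [0.5433 0.345 ]
```

View pics/s1.png

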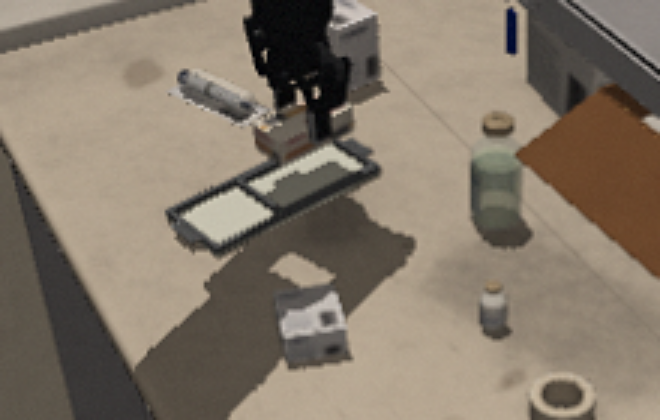

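The carton hangs level and in line above the long pocket (about (260,127) in the full picture). Lowering and releasing.

>>> step_arm(targets="-1 0 -0.004 0.04 0 0 0;-1 0 -0.004 0.075 0 0 0;-1 0 -0.004 0.095 0 0 0;-1 0 -0.004 0.11 0 0 0;-1 0 -0.004 0.11 0 0 0;-1 0 -0.004 0.11 0 0 0")

```text
clock: 11.05
tool_pos: [0.5423, 0.3458, 0.012]
eef_rot: [0.0, 0.993, 0.121, -0.0]
force: [-2.1, -1.1, 3.7]
opening: 0.528
finger_force: 62.5
```

>>> step_arm(targets="0.4 0 0 0 0 0 0;0.5 0 0 0 0 0 0;0.6 0 0 0 0 0 0;0.6 0 0 -0.04 0 0 0;0.8 0 0 -0.12 0 0 0;1 0 0 -0.25 0 0 0;1 0 0 -0.3 0 0 0;1 0 0 -0.3 0 0 0")

```text
clock: 11.85
tool_pos: [0.544, 0.3465, 0.1373]
eef_rot: [-0.001, 0.993, 0.121, 0.004]
force: [-0.3, 0.4, -0.7]
opening: 1.0
finger_force: 0.0
```

Run:
```python
from h import *
plan((.586,-.0713,.13,-1.57),(.586,-.0713,.008,-1.57))
p=cam('side');print(tips(p,'low_carton'),fit('low_carton',[p],(.543,.345),(-1.328,),.003))
p=cam('scene');print(tips(p,'low_carton'),fit('low_carton',[p],(.543,.345),(-1.328,),.003))
```

```text
t 11.8 pos [0.544  0.3465 0.1373] yaw -1.3275 open 1.0 ff 0.0 F [-0.3  0.4 -0.7]
[-0.1499  1.039   0.0156] [-0.0004 -0.0013  0.0386]
[-0.1524  1.0394  0.3206] [-0.0004 -0.0013  0.0386]
[(0.89, array([0.54 , 0.349, 0.006]), array([281., 322.]))] (array([ 0.5431,  0.3446, -1.3088]), np.float64(0.089), 1)
[(0.59, array([0.541, 0.35 , 0.   ]), array([261., 139.]))] (array([ 0.5458,  0.3448, -1.1686]), np.float64(0.157), 1)
```

>>> step_arm(targets="1 -0.14 0.98 0.02 0 0 0;1 -0.14 0.98 0.02 0 0 0;1 -0.14 0.98 0.02 0 0 0;1 -0.14 0.98 0.02 0 0 0;1 -0.14 0.98 0.02 0 0 0;1 -0.14 0.98 0.02 0 0 0;1 -0.14 0.98 0.02 0 0 0;1 -0.14 0.98 0.02 0 0 0;1 -0.14 0.98 0.02 0 0 0;1 -0.14 0.98 0.02 0 0 0;1 -0.14 0.98 0.02 0 0 0")

```text
clock: 13.25
tool_pos: [0.5822, -0.0471, 0.1235]
eef_rot: [-0.0, 0.993, 0.122, -0.0]
force: [0.7, -0.4, -0.2]
opening: 1.0
finger_force: 0.0
```

Run:
```python
from h import *
for i in range(1):
    p=cam('wrist');print(tips(p,'tape_roll'),fit('tape_roll',[p],(.586,-.071)))
    p=cam('scene');print(fit('tape_roll',[p],(.586,-.071)))
    p=cam('side');print(fit('tape_roll',[p],(.586,-.071)))
plan((.586,-.0713,.05,-1.328),(.586,-.0713,.008,-1.328))
```

```text
[(0.75, array([ 0.583, -0.07 , -0.004]), array([345., 198.]))] (array([ 0.5855, -0.0705,  0.0994]), np.float64(0.014), 1)
(array([ 0.5861, -0.0705,  0.0618]), np.float64(0.058), 1)
(array([ 0.5873, -0.0775,  0.1856]), np.float64(0.134), 1)
t 13.6 pos [ 0.5824 -0.0477  0.1239] yaw -1.3269 open 1.001 ff 0.0 F [0.4 0.2 0. ]
[-0.0055  0.0595  0.1848] [-0.      0.      0.0002]
[-0.0055  0.0595  0.2898] [-0.      0.      0.0002]
```

>>> step_arm(targets="1 -0.006 0.058 0.09 0 0 0;1 -0.006 0.058 0.18 0 0 0;1 -0.006 0.058 0.25 0 0 0;1 -0.006 0.058 0.29 0 0 0;1 -0.006 0.058 0.29 0 0 0;1 -0.006 0.058 0.29 0 0 0;-1 -0.006 0.058 0.29 0 0 0;-1 -0.006 0.058 0.29 0 0 0;-1 -0.006 0.058 0.29 0 0 0;-1 -0.006 0.058 0.29 0 0 0;-1 -0.006 0.058 0.29 0 0 0;-1 -0.006 0.058 0.29 0 0 0;-1 -0.006 0.058 0.29 0 0 0")

```text
clock: 14.9
tool_pos: [0.5863, -0.0714, 0.0095]
eef_rot: [0.0, 0.993, 0.121, 0.001]
force: [-1.4, 0.8, 7.3]
opening: 0.592
finger_force: 62.5
```

Run:
```python
from h import *
plan((.57,-.0,.13,-1.328),(.4468,.3212,.13,-1.328))
```

```text
t 14.9 pos [ 0.5863 -0.0714  0.0095] yaw -1.3275 open 0.592 ff 62.531237358391536 F [-1.4  0.8  7.3]
[ 0.0039 -0.1828 -0.3014] [ 0.0002 -0.0003  0.0001]
[-0.1016 -1.0364 -0.3026] [ 0.0002 -0.0003  0.0001]
```

>>> step_arm(targets="-1 0 0 -0.08 0 0 0;-1 0 0 -0.18 0 0 0;-1 0 0 -0.28 0 0 0;-1 -0.1 -0.98 -0.28 0 0 0;-1 -0.1 -0.98 -0.28 0 0 0;-1 -0.1 -0.98 -0.28 0 0 0;-1 -0.1 -0.98 -0.28 0 0 0;-1 -0.1 -0.98 -0.28 0 0 0;-1 -0.1 -0.98 -0.28 0 0 0;-1 -0.1 -0.98 -0.28 0 0 0;-1 -0.1 -0.98 -0.28 0 0 0;-1 -0.1 -0.98 -0.28 0 0 0;-1 -0.1 -0.98 -0.28 0 0 0;-1 -0.1 -0.98 -0.28 0 0 0")

```text
clock: 16.3
tool_pos: [0.4529, 0.2988, 0.1201]
eef_rot: [0.0, 0.993, 0.121, 0.0]
force: [1.0, -0.2, -0.1]
opening: 0.594
finger_force: 62.7
```

Run:
```python
from h import *
plan((.4468,.3212,.05,-1.328),(.4468,.3212,.014,-1.328))
p=cam('scene');print(tips(p,'tape_roll'))
```

```text
t 16.3 pos [0.4529 0.2988 0.1201] yaw -1.3285 open 0.594 ff 62.68038875177581 F [ 1.  -0.2 -0.1]
[-0.0014 -0.0582  0.1753] [ 0.     -0.0001 -0.0001]
[-0.0015 -0.0582  0.2653] [ 0.     -0.0001 -0.0001]
[(0.62, array([0.453, 0.296, 0.115]), array([236., 122.])), (0.54, array([ 0.542,  0.348, -0.003]), array([261., 140.]))]
```

>>> step_arm(targets="-1 -0.0015 -0.058 0.08 0 0 0;-1 -0.0015 -0.058 0.15 0 0 0;-1 -0.0015 -0.058 0.2 0 0 0;-1 -0.0015 -0.058 0.235 0 0 0;-1 -0.0015 -0.058 0.25 0 0 0;-1 -0.0015 -0.058 0.263 0 0 0;-1 -0.0015 -0.058 0.263 0 0 0;-1 -0.0015 -0.058 0.263 0 0 0;0.4 -0.0015 -0.058 0.263 0 0 0;0.5 -0.0015 -0.058 0.263 0 0 0;0.6 -0.0015 -0.058 0.263 0 0 0;0.7 -0.0015 -0.058 0.24 0 0 0;0.9 -0.0015 -0.058 0.17 0 0 0;1 -0.0015 -0.058 0.05 0 0 0;1 -0.0015 -0.058 0 0 0 0;1 -0.0015 -0.058 0 0 0 0")

```text
clock: 18.0
tool_pos: [0.4477, 0.3226, 0.1237]
eef_rot: [-0.001, 0.993, 0.121, 0.003]
force: [-0.0, 0.0, -0.2]
opening: 1.003
finger_force: 0.0
```

Run:
```python
from h import *
plan((.4471,.1243,.12,-.276),(.4471,.1243,.008,-.276))
p=cam('side');print(tips(p,'tape_roll'),fit('tape_roll',[p],(.447,.321),z0=.003))
p=cam('scene');print(tips(p,'tape_roll'),fit('tape_roll',[p],(.447,.321),z0=.003))
```

```text
t 18.0 pos [0.4477 0.3226 0.1237] yaw -1.3274 open 1.003 ff 0.0 F [-0.   0.  -0.2]
[-0.121   0.4808  0.0079] [ 0.0004 -0.0011 -0.1673]
[-0.1229  0.4811  0.2879] [ 0.0004 -0.0011 -0.1673]
[(0.78, array([0.444, 0.323, 0.006]), array([332., 318.]))] (array([0.4445, 0.3202, 0.008 ]), np.float64(0.025), 1)
[(0.61, array([0.445, 0.322, 0.006]), array([234., 151.]))] (array([0.447, 0.321, 0.   ]), np.float64(0.0), 0)
```

>>> step_arm(targets="1 -0.122 0.481 0.01 0 0 -0.1673;1 -0.122 0.481 0.01 0 0 -0.1673;1 -0.122 0.481 0.01 0 0 -0.1673;1 -0.122 0.481 0.01 0 0 -0.1673;1 -0.122 0.481 0.01 0 0 -0.1673;1 -0.122 0.481 0.01 0 0 -0.1673;1 -0.122 0.481 0.01 0 0 -0.1673;1 -0.122 0.481 0.01 0 0 -0.1673;1 -0.122 0.481 0.01 0 0 -0.1673;1 -0.122 0.481 0.01 0 0 -0.1673;1 -0.122 0.481 0.12 0 0 -0.1673;1 -0.122 0.481 0.2 0 0 -0.1673;1 -0.122 0.481 0.26 0 0 -0.1673;1 -0.122 0.481 0.287 0 0 -0.1673;1 -0.122 0.481 0.287 0 0 -0.1673;1 -0.122 0.481 0.287 0 0 -0.1673;-1 -0.122 0.481 0.287 0 0 -0.1673;-1 -0.122 0.481 0.287 0 0 -0.1673;-1 -0.122 0.481 0.287 0 0 -0.1673;-1 -0.122 0.481 0.287 0 0 -0.1673")

```text
clock: 20.3
tool_pos: [0.4459, 0.1234, 0.0063]
eef_rot: [0.001, 0.798, 0.603, 0.001]
force: [-1.9, -1.1, 9.0]
opening: 0.641
finger_force: 64.2
```

>>> step_arm(targets="-1 0 0 0 0 0 0;-1 0 0 0 0 0 0;-1 0 0 0 0 0 0")

```text
clock: 20.6
tool_pos: [0.4459, 0.1234, 0.0063]
eef_rot: [0.001, 0.798, 0.603, 0.001]
force: [-1.6, -1.0, 10.2]
opening: 0.64
finger_force: 64.2
```

Run:
```python
from h import *
plan((.54,-.2,.13,-1.558),(.5834,-.3053,.13,-1.558))
```

```text
t 20.6 pos [0.4459 0.1234 0.0063] yaw -0.2765 open 0.64 ff 64.20108318328857 F [-1.6 -1.  10.2]
[-0.7135  0.4476 -0.3089] [ 2.00e-04 -2.00e-04  2.04e-01]
[-0.9371  0.6239 -0.3087] [ 2.00e-04 -2.00e-04  2.04e-01]
```

>>> step_arm(targets="-1 0 0 -0.08 0 0 0;-1 0 0 -0.18 0 0 0;-1 0 0 -0.29 0 0 0;-1 -0.937 0.624 -0.29 0 0 0.204;-1 -0.937 0.624 -0.29 0 0 0.204;-1 -0.937 0.624 -0.29 0 0 0.204;-1 -0.937 0.624 -0.29 0 0 0.204;-1 -0.937 0.624 -0.29 0 0 0.204;-1 -0.937 0.624 -0.29 0 0 0.204;-1 -0.937 0.624 -0.29 0 0 0.204;-1 -0.937 0.624 -0.29 0 0 0.204;-1 -0.937 0.624 -0.29 0 0 0.204;-1 -0.937 0.624 -0.29 0 0 0.204;-1 -0.937 0.624 -0.29 0 0 0.204;-1 -0.937 0.624 -0.29 0 0 0.204;-1 -0.937 0.624 -0.2 0 0 0.204;-1 -0.937 0.624 -0.12 0 0 0.204;-1 -0.937 0.624 -0.12 0 0 0.204")

```text
clock: 22.4
tool_pos: [0.5812, -0.3024, 0.0493]
eef_rot: [-0.003, 1.0, 0.007, -0.003]
force: [0.7, 0.2, -0.9]
opening: 0.638
finger_force: 64.3
```

Run:
```python
from h import *
plan((.5834,-.3053,.012,-1.558))
for n in ['scene','side']:
    p=cam(n);print(tips(p,'square_carton'))
```

```text
t 22.4 pos [ 0.5812 -0.3024  0.0493] yaw -1.5565 open 0.638 ff 64.32464003562927 F [ 0.7  0.2 -0.9]
[0.006  0.0077 0.0932] [-0.0008  0.001   0.0002]
[(0.83, array([ 0.584, -0.302,  0.042]), array([404., 270.]))]
[(0.68, array([ 0.582, -0.306,  0.047]), array([317., 136.]))]
```

>>> step_arm(targets="-1 0.006 0.007 0 0 0 0;-1 0.006 0.007 0.03 0 0 0;-1 0.006 0.007 0.06 0 0 0;-1 0.006 0.007 0.08 0 0 0;-1 0.006 0.007 0.094 0 0 0;-1 0.006 0.007 0.094 0 0 0;-1 0.006 0.007 0.094 0 0 0;0.5 0.006 0.007 0.094 0 0 0;0.6 0.006 0.007 0.094 0 0 0;0.7 0.006 0.007 0.094 0 0 0;0.8 0.006 0.007 0.07 0 0 0;1 0.006 0.007 0 0 0 0;1 0.006 0.007 -0.1 0 0 0;1 0.006 0.007 -0.2 0 0 0;1 0.006 0.007 -0.2 0 0 0;1 0.006 0.007 -0.2 0 0 0")

```text
clock: 24.2
tool_pos: [0.5857, -0.3082, 0.1344]
eef_rot: [0.001, 1.0, 0.006, 0.001]
force: [-0.7, 0.6, -0.4]
opening: 1.002
finger_force: 0.0
```

Run:
```python
from h import *
pp=[cam(n) for n in ['scene','side']]
for p in pp: print(tips(p,'square_carton'),fit('square_carton',[p],(.583,-.305),(0,),.003))
for p in pp: print(tips(p,'cups'),fit('cups',[p],(.447,-.1164)))
plan((.447,-.116,.13,-1.558),(.447,-.116,.028,-1.558))
```

```text
[(0.62, array([ 0.586, -0.305,  0.003]), array([403., 282.]))] (array([ 0.5875, -0.3089,  0.0301]), np.float64(0.076), 1)
[(0.85, array([ 0.586, -0.31 ,  0.003]), array([316., 147.]))] (array([ 0.5858, -0.3107,  0.1163]), np.float64(0.103), 1)
[(0.85, array([ 0.365, -0.14 ,  0.003]), array([279., 269.])), (0.72, array([ 0.446, -0.114,  0.003]), array([305., 249.]))] (array([ 0.449 , -0.1173,  0.0789]), np.float64(0.182), 1)
[(0.79, array([ 0.445, -0.115,  0.004]), array([353., 187.])), (0.77, array([ 0.358, -0.134,  0.005]), array([384., 185.]))] (array([ 0.4471, -0.1181,  0.0427]), np.float64(0.262), 1)
t 24.7 pos [ 0.5855 -0.308   0.1328] yaw -1.5582 open 1.001 ff 0.0 F [-0.7  1.   0.2]
[-0.3401 -0.4843  0.0073] [-0.      0.0001 -0.    ]
[-0.34   -0.4843  0.2623] [-0.      0.0001 -0.    ]
```

>>> step_arm(targets="1 -0.34 -0.484 0.01 0 0 0;1 -0.34 -0.484 0.01 0 0 0;1 -0.34 -0.484 0.01 0 0 0;1 -0.34 -0.484 0.01 0 0 0;1 -0.34 -0.484 0.01 0 0 0;1 -0.34 -0.484 0.01 0 0 0;1 -0.34 -0.484 0.01 0 0 0;1 -0.34 -0.484 0.01 0 0 0;1 -0.34 -0.484 0.1 0 0 0;1 -0.34 -0.484 0.18 0 0 0;1 -0.34 -0.484 0.23 0 0 0;1 -0.34 -0.484 0.262 0 0 0;1 -0.34 -0.484 0.262 0 0 0;1 -0.34 -0.484 0.262 0 0 0;-1 -0.34 -0.484 0.262 0 0 0;-1 -0.34 -0.484 0.262 0 0 0;-1 -0.34 -0.484 0.262 0 0 0;-1 -0.34 -0.484 0.262 0 0 0;-1 -0.34 -0.484 0.262 0 0 0;-1 -0.34 -0.484 0.262 0 0 0")

```text
clock: 26.7
tool_pos: [0.4475, -0.1162, 0.0291]
eef_rot: [0.0, 1.0, 0.006, 0.001]
force: [-0.5, 1.6, 8.3]
opening: 0.41
finger_force: 66.2
```

>>> step_arm(targets="-1 0 0 0 0 0 0;-1 0 0 0 0 0 0;-1 0 0 -0.08 0 0 0;-1 0 0 -0.18 0 0 0;-1 0 0 -0.22 0 0 0;-1 0 0 -0.22 0 0 0")

```text
clock: 27.3
tool_pos: [0.4482, -0.1167, 0.1186]
eef_rot: [0.001, 1.0, 0.006, 0.002]
force: [0.1, 0.3, -0.5]
opening: 0.409
finger_force: 70.3
```

Run:
```python
from h import *
plan((.5036,-.306,.11,-1.558),(.5036,-.306,.032,-1.558))
p=cam('scene');print(tips(p,'cups'))
p=cam('side');print(tips(p,'cups'))
cv2.imwrite('pics/s2.png',cv2.cvtColor(cv2.resize(p['frame'][80:260,240:440],None,fx=3,fy=3),cv2.COLOR_RGB2BGR))
```

```text
t 27.3 pos [ 0.4482 -0.1167  0.1186] yaw -1.5581 open 0.409 ff 70.33012776752003 F [ 0.1  0.3 -0.5]
[0.1324 0.4749 0.0231] [ 0.0004 -0.0007 -0.    ]
[0.1316 0.4744 0.2181] [ 0.0004 -0.0007 -0.    ]
[(0.71, array([ 0.448, -0.115,  0.091]), array([306., 221.])), (0.55, array([ 0.366, -0.137,  0.   ]), array([279., 269.]))]
[(0.72, array([ 0.444, -0.117,  0.087]), array([355., 162.]))]
```

View pics/s2.png

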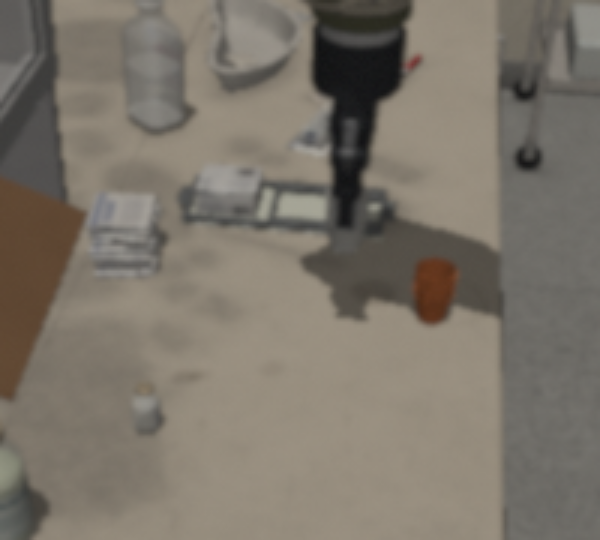

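The crop shows the grey cups held upright below the fingers (crop (345,235)), the LINEA carton seated in the large pocket and the orange cup untouched.

>>> step_arm(targets="-1 0.132 0.475 0.02 0 0 0;-1 0.132 0.475 0.02 0 0 0;-1 0.132 0.475 0.02 0 0 0;-1 0.132 0.475 0.02 0 0 0;-1 0.132 0.475 0.02 0 0 0;-1 0.132 0.475 0.02 0 0 0;-1 0.132 0.475 0.02 0 0 0;-1 0.132 0.475 0.02 0 0 0;-1 0.132 0.475 0.1 0 0 0;-1 0.132 0.475 0.15 0 0 0;-1 0.132 0.475 0.18 0 0 0;-1 0.132 0.475 0.2 0 0 0;-1 0.132 0.475 0.216 0 0 0;-1 0.132 0.475 0.216 0 0 0;-1 0.132 0.475 0.216 0 0 0")

```text
clock: 29.0
tool_pos: [0.5029, -0.3054, 0.0323]
eef_rot: [0.0, 1.0, 0.007, 0.001]
force: [-4.3, 5.7, 13.8]
opening: 0.409
finger_force: 73.3
```

>>> step_arm(targets="-0.1 0 0 0 0 0 0;0.1 0 0 0 0 0 0;0.3 0 0 0 0 0 0;0.4 0 0 0 0 0 0;0.5 0 0 -0.05 0 0 0;0.5 0 0 -0.13 0 0 0;0.6 0 0 -0.23 0 0 0;1 0 0 -0.26 0 0 0;1 0 0 -0.26 0 0 0")

```text
clock: 29.9
tool_pos: [0.5029, -0.306, 0.1355]
eef_rot: [0.001, 1.0, 0.006, 0.001]
force: [-0.1, -0.1, -0.7]
opening: 1.0
finger_force: 0.0
```

Run:
```python
from h import *
pp=[cam(n) for n in ['scene','side']]
for p in pp: print(tips(p,'cups'),fit('cups',[p],(.5036,-.306),z0=.003))
for p in pp: print(tips(p,'small_vial'),fit('small_vial',[p],(.593,.059)))
plan((.593,.059,.13,-1.558),(.593,.059,.015,-1.558))
```

```text
[(0.84, array([ 0.503, -0.302,  0.004]), array([371., 296.])), (0.7, array([ 0.364, -0.139,  0.001]), array([278., 269.])), (0.68, array([ 0.525, -0.306,  0.   ]), array([381., 294.]))] (array([ 0.504 , -0.3061,  0.009 ]), np.float64(0.142), 1)
[(0.65, array([ 0.357, -0.134,  0.004]), array([385., 186.])), (0.6, array([ 0.5  , -0.304,  0.005]), array([342., 150.]))] (array([ 0.5034, -0.308 ,  0.1301]), np.float64(0.179), 1)
[(0.66, array([0.593, 0.056, 0.   ]), array([324., 188.]))] (array([0.593, 0.059, 0.   ]), np.float64(0.0), 0)
[(0.6, array([ 0.593,  0.058, -0.001]), array([289., 222.])), (0.18, array([ 0.584, -0.309,  0.005]), array([317., 147.]))] (array([0.5919, 0.0548, 0.1083]), np.float64(0.311), 1)
t 30.4 pos [ 0.5022 -0.3054  0.1335] yaw -1.5583 open 0.999 ff 0.0 F [-0.3  0.1 -0.4]
[ 0.2385 -0.9082  0.009 ] [-0.0001  0.0001 -0.    ]
[ 0.2386 -0.908   0.2965] [-0.0001  0.0001 -0.    ]
```

>>> step_arm(targets="1 0.238 -0.906 0.01 0 0 0;1 0.238 -0.906 0.01 0 0 0;1 0.238 -0.906 0.01 0 0 0;1 0.238 -0.906 0.01 0 0 0;1 0.238 -0.906 0.01 0 0 0;1 0.238 -0.906 0.01 0 0 0;1 0.238 -0.906 0.01 0 0 0;1 0.238 -0.906 0.01 0 0 0;1 0.238 -0.906 0.01 0 0 0;1 0.238 -0.906 0.01 0 0 0;1 0.238 -0.906 0.01 0 0 0;1 0.238 -0.906 0.01 0 0 0;1 0.238 -0.906 0.12 0 0 0;1 0.238 -0.906 0.2 0 0 0;1 0.238 -0.906 0.26 0 0 0;1 0.238 -0.906 0.296 0 0 0;1 0.238 -0.906 0.296 0 0 0;1 0.238 -0.906 0.296 0 0 0")

```text
clock: 32.2
tool_pos: [0.5935, 0.0577, 0.0165]
eef_rot: [0.0, 1.0, 0.006, 0.001]
force: [-0.7, -0.8, -0.1]
opening: 1.003
finger_force: 0.0
```

>>> step_arm(targets="-1 0 0 0 0 0 0;-1 0 0 0 0 0 0;-1 0 0 0 0 0 0;-1 0 0 0 0 0 0;-1 0 0 0 0 0 0;-1 0 0 0 0 0 0;-1 0 0 0 0 0 0;-1 0 0 0 0 0 0;-1 0 0 0 0 0 0;-1 0 0 0 0 0 0;-1 0 0 -0.08 0 0 0;-1 0 0 -0.18 0 0 0;-1 0 0 -0.28 0 0 0;-1 0 0 -0.28 0 0 0")

```text
clock: 33.6
tool_pos: [0.5953, 0.0579, 0.1329]
eef_rot: [0.001, 1.0, 0.006, 0.005]
force: [1.2, 0.3, -0.2]
opening: 0.258
finger_force: 59.0
```

Run:
```python
from h import *
plan((.4459,-.3065,.13,-1.558),(.4459,-.3065,.02,-1.558))
for n in ['scene','side']:
    p=cam(n);print(tips(p,'small_vial'))
cv2.imwrite('pics/s3.png',cv2.cvtColor(cv2.resize(p['frame'][120:300,200:400],None,fx=3,fy=3),cv2.COLOR_RGB2BGR))
```

```text
t 33.6 pos [0.5953 0.0579 0.1329] yaw -1.5581 open 0.258 ff 59.02624082722468 F [ 1.2  0.3 -0.2]
[-0.3851  0.9062  0.0047] [ 0.0002 -0.0015 -0.    ]
[-0.3878  0.9059  0.2796] [ 0.0002 -0.0015 -0.    ]
[(0.38, array([0.597, 0.055, 0.118]), array([326., 152.]))]
[(0.6, array([0.592, 0.059, 0.11 ]), array([287., 188.]))]
```

View pics/s3.png

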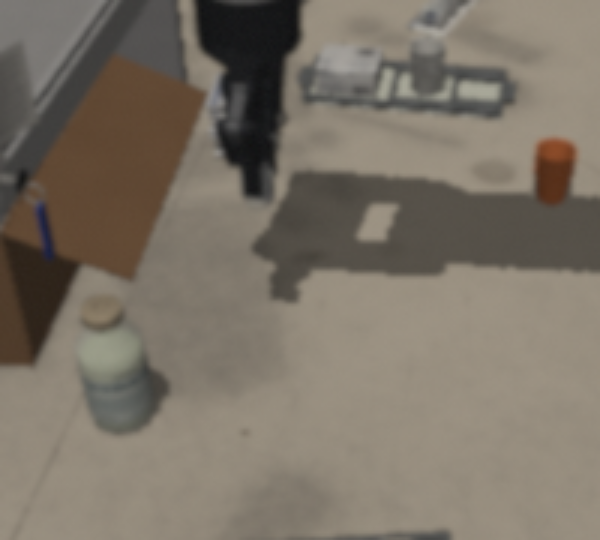

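The vial is held upright (side crop (258,185)), the cups and square carton are in place, and the big vial is untouched.

>>> step_arm(targets="-1 -0.385 0.906 0 0 0 0;-1 -0.385 0.906 0 0 0 0;-1 -0.385 0.906 0 0 0 0;-1 -0.385 0.906 0 0 0 0;-1 -0.385 0.906 0 0 0 0;-1 -0.385 0.906 0 0 0 0;-1 -0.385 0.906 0 0 0 0;-1 -0.385 0.906 0 0 0 0;-1 -0.385 0.906 0 0 0 0;-1 -0.385 0.906 0 0 0 0;-1 -0.385 0.906 0 0 0 0;-1 -0.385 0.906 0 0 0 0;-1 -0.385 0.906 0 0 0 0;-1 -0.385 0.906 0 0 0 0")

```text
clock: 35.2
tool_pos: [0.4438, -0.3057, 0.1275]
eef_rot: [-0.0, 1.0, 0.007, -0.0]
force: [0.6, 1.5, -0.2]
opening: 0.258
finger_force: 59.1
```

Run:
```python
from h import *
plan((.4459,-.3065,.05,-1.558),(.4459,-.3065,.0205,-1.558))
for n in ['scene','side']:
    p=cam(n);print(tips(p,'small_vial'))
```

```text
t 35.2 pos [ 0.4438 -0.3057  0.1275] yaw -1.5572 open 0.258 ff 59.06614391191397 F [ 0.6  1.5 -0.2]
[0.0052 0.0022 0.1938] [-0.      0.      0.0001]
[0.0052 0.0022 0.2675] [-0.      0.      0.0001]
[(0.41, array([ 0.445, -0.309,  0.112]), array([352., 276.]))]
[(0.38, array([ 0.443, -0.307,  0.111]), array([362., 121.]))]
```

>>> step_arm(targets="-1 0.005 0.002 0.08 0 0 0;-1 0.005 0.002 0.15 0 0 0;-1 0.005 0.002 0.2 0 0 0;-1 0.005 0.002 0.235 0 0 0;-1 0.005 0.002 0.255 0 0 0;-1 0.005 0.002 0.267 0 0 0;-1 0.005 0.002 0.267 0 0 0;-1 0.005 0.002 0.267 0 0 0;-0.3 0.005 0.002 0.267 0 0 0;-0.1 0.005 0.002 0.267 0 0 0;0.1 0.005 0.002 0.267 0 0 0;0.3 0.005 0.002 0.267 0 0 0;0.4 0.005 0.002 0.22 0 0 0;0.4 0.005 0.002 0.13 0 0 0;0.6 0.005 0.002 0.03 0 0 0;1 0.005 0.002 -0.1 0 0 0;1 0.005 0.002 -0.2 0 0 0;1 0.005 0.002 -0.2 0 0 0")

```text
clock: 37.2
tool_pos: [0.447, -0.3085, 0.2134]
eef_rot: [0.004, 1.0, 0.006, 0.004]
force: [0.3, -0.3, -0.8]
opening: 0.995
finger_force: 0.0
```

>>> step_arm(targets="1 0 -0.5 -0.1 0 0 0;1 0 -0.5 -0.1 0 0 0;1 0 -0.5 -0.1 0 0 0;1 0 -0.5 -0.1 0 0 0;1 0 -0.5 -0.1 0 0 0;1 0 -0.5 -0.1 0 0 0;1 0 -0.5 -0.1 0 0 0;1 0 -0.5 -0.1 0 0 0")

```text
clock: 38.0
tool_pos: [0.4429, -0.1081, 0.2469]
eef_rot: [-0.0, 1.0, 0.005, -0.001]
force: [0.0, -0.0, -0.0]
opening: 0.998
finger_force: 0.0
```

Run:
```python
from h import *
pp=[cam(n) for n in ['scene','side']]
for l in ALL[2:]:
    for p in pp: print(l,tips(p,l)[:2])
f=lambda p,a,b,c,d:cv2.resize(p['frame'][a:b,c:d],(780,290),interpolation=2)
cv2.imwrite('pics/fin.png',cv2.cvtColor(np.vstack([f(pp[0],230,330,300,569),f(pp[1],100,200,190,459)]),cv2.COLOR_RGB2BGR))
T3=(.5240,-.3060,1.583)
for p in pp: print(fit('small_vial',[p],(.446,-.3065),z0=.003),fit('cups',[p],(.5036,-.306),z0=.003))
```

```text
square_carton [(0.73, array([ 0.587, -0.31 ,  0.004]), array([405., 283.]))]
square_carton [(0.82, array([ 0.583, -0.31 ,  0.001]), array([317., 148.]))]
cups [(0.7, array([ 0.367, -0.136, -0.001]), array([279., 269.])), (0.64, array([ 0.502, -0.304,  0.003]), array([371., 297.]))]
cups [(0.78, array([ 0.5  , -0.308,  0.003]), array([342., 150.])), (0.59, array([ 0.357, -0.136,  0.004]), array([385., 185.]))]
small_vial [(0.55, array([ 0.442, -0.306,  0.005]), array([347., 309.]))]
small_vial [(0.39, array([ 0.447, -0.307,  0.004]), array([359., 151.]))]
low_carton [(0.93, array([ 0.539,  0.349, -0.001]), array([260., 139.]))]
low_carton [(0.7, array([0.539, 0.348, 0.001]), array([282., 324.])), (0.3, array([ 0.675,  0.193, -0.   ]), array([241., 257.]))]
tape_roll [(0.51, array([0.445, 0.319, 0.006]), array([234., 152.]))]
tape_roll [(0.87, array([0.446, 0.318, 0.003]), array([331., 317.]))]
swab_pile [(0.7, array([ 0.445, -0.309,  0.003]), array([350., 310.])), (0.59, array([ 0.67 , -0.189,  0.006]), array([403., 234.]))]
swab_pile [(0.93, array([ 0.672, -0.188,  0.003]), array([282., 165.]))]
big_vial [(0.78, array([0.675, 0.194, 0.003]), array([325., 152.]))]
big_vial [(0.96, array([ 0.674,  0.194, -0.001]), array([241., 258.]))]
(array([ 0.446 , -0.3065,  0.    ]), np.float64(0.0), 0) (array([ 0.5029, -0.3042,  0.0624]), np.float64(0.207), 1)
(array([ 0.4433, -0.3007,  0.0621]), np.float64(0.38), 1) (array([ 0.5034, -0.308 ,  0.1074]), np.float64(0.218), 1)
```

View pics/fin.png

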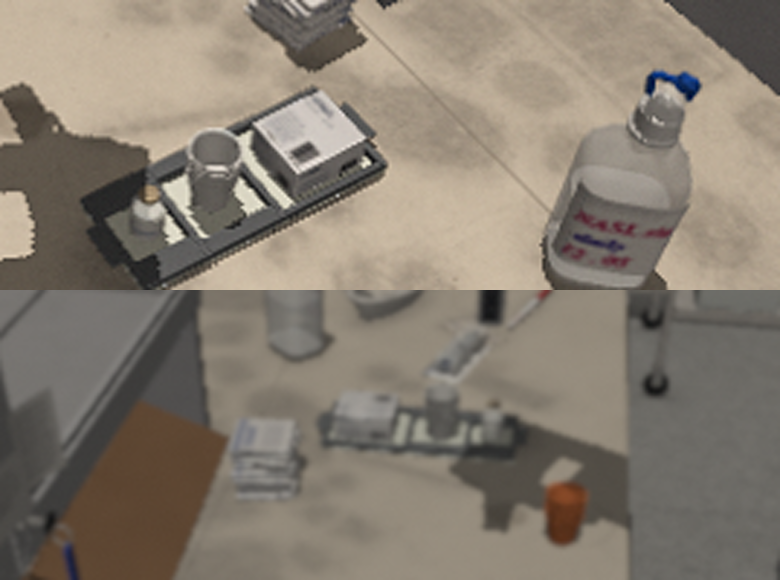

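The final picture shows the vial, cups and square carton upright in their pockets, with the swabs and orange cup untouched. The measured positions of the low carton and tape are within 5 mm of their pocket centres.

```bash
python3 -c "
from plant import manip
print(manip.hand_in())"
```

```text
the job is handed in; nothing more can be done
None
```

Both kits are made up and handed in at about 38 s of the 112 s allowed: all five items measured within about 6 mm of their pocket centres, and the swabs and big vial were not measurably moved (the hand-in returned no verdict).

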